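Lock a keyhole bottle holder onto the lab shaker and load the sample

ROBOT

A 7-joint arm with a two-finger parallel gripper is mounted at the origin on the work surface. World frame = base frame: x ahead of the robot, y to its left, z up, the work surface at z = 0. Lengths are in m, angles in rad, forces in N, time in s.
With the tool pointing down it reaches from about 0.4 to 0.85 m from the base axis. Payload 4.5 kg.
Tool frame: the origin (TCP) lies at the very end of the fingers, on their centre line; the grasp point (between the pads) lies 19 mm behind it; y points along the fingers, x is the direction in which the jaws open and shut, and the axes are right-handed (so a half turn about y gives the same grasp; the last joint's range is limited). The gripper opens to 88 mm and grips with 3 to 60 N. Pads are 18 mm wide; open, the fingers measure 123 mm over their backs; the gripper's body (75 mm by 187 mm) begins 45 mm behind the grasp point.
Start: joints at [1.167, 0.689, -0.195, 1.565, 0.157, 0.902, -0.215], TCP at [0.265, -0.566, 0.239] pointing down, gripper open.
Joint ranges: [-3.01, 3.01], [-0.46, 2.08], [-1.47, 1.51], [0.13, 2.56], [-1, 4.14], [0.04, 2.09], [-2.66, 2.66]. Speed limits (rad/s): [2.57, 2.57, 3.14, 3.14, 3.14, 3.14, 3.14].

INTERFACE

Orientations are given as a unit quaternion [x, y, z, w].
In Python, from plant import r gives the robot as it stands.
- The arm moves only by the shell command python3 -m inch 'ROWS' [OPENING] [FORCE]. ROWS is JSON, a list of rows, each a list of 6 numbers: the shift along the tool's x, y, z in mm, then the turn, a rotation vector about the tool's x, y, z in rad. In form: [[x, y, z, ax, ay, az], ...]. A call has 1 to 12 rows; each row shifts and turns the commanded pose from where the row before left it, along the tool's axes as they then stand; what a row does not reach is not made up. A row lasts 1/12 s, in which the tool goes at most 41.7 mm and 7.16 degrees, less where a joint would pass 70% of its speed; a pose out of reach is approached as far as the arm can. A call is refused whole if a number of a shift passes 41.7 or a number of a turn 0.125, either way. A call with a gripper value outside its range is refused whole. OPENING is the finger opening in mm, from 0 to 88.1, set as the call begins (- or left out, the last holds). The fingers move at their own pace and stop on an object; FORCE is the grip in N (left out, the last holds). Time passes only in rows, so rows that do not move let the fingers close. It gives the time, the measured TCP pose, the force and the opening at its end, in the units of the state.
- r.get_state(): the state, without advancing time (a new reading comes with each control period).
- r.snapshot(name): name is "scene" or "top" or "wrist"; returns a dict with "img" (480x640x3 uint8, red, green, blue), "range_z" (480x640 float32, m along the optical axis (not along the pixel's ray), 0 where there is no reading), "mtx" (3x3 intrinsics, pixels), "camera_from_world" (4x4, takes a point from world to camera coordinates); the wrist camera has in their place "tool_from_camera" (4x4, takes a point from camera to tool coordinates, whose origin is the TCP and whose axes are the tool frame's). Camera axes: x right, y down, z forward; pixel columns grow to the right and rows downward; lengths in m; the calibration is good to about 2 mm. A picture is of the moment at which its call begins: read the wrist's pose just before it.
- r.finish_job(): hands the job in, once; it reports no verdict.
The state is a dict: "clock": time; "q": joint angles; "qd": joint speeds; "joint_torque": joint torques, N m; "tool_pos": TCP position; "eef_rot": TCP orientation; "contact_force": force on the tool from outside, world axes, zero at the start; "moment": the same for the moment, N m; "opening": opening from 0.0 (shut) to 1.0 (fully open).
Only numpy, scipy, OpenCV 4.12 (cv2) and the standard library are available. Lean on these libraries where they do the work, as an engineer would, in place of code of your own. Each camera call takes 0.05 s, during which the arm holds its last target.

TASK

Fit the loose bottle holder with the blue base plate to the empty place on the shaker's platform, beside the one already there: lower its keyholes over the two screw heads until the base plate lies flat, then slide it away from the control panel until it is fully home and the brass spring pin pops up behind it. Then stand the silver sample bottle in the holder and let go. Feel for the screws and work gently, never forcing plate or bottle (under 60 N), keep the bottle upright, and leave everything else on the bench where it is.

Things in the scene. Friction and masses are not known exactly. Their poses are not given: they have to be found in the camera images.
- shaker: White bench shaker, fixed; housing 250 (x) x 285 (y) mm. Origin: bench level under its centre; x runs from the control panel (knob, dark display) to the back, z up. Its flat aluminium platform (190 x 272 mm, top 110 mm above the bench) was stopped somewhere in its to-and-fro stroke: up to 15 mm either way along x from the middle, not measured here. It is locked there; y and height are exact.
- station (a point): Centre of the empty place at mid-stroke, at platform-top height, axes as the shaker's. Fixed to the housing, so it does NOT follow the platform: the midpoint between the two screws is really up to 15 mm away along x (y, z exact). Screws 44 mm either side of it along y: shank 7 mm diameter, 5.5 mm tall, then a 14 mm head, 4 mm tall, flat-topped; head top 9.5 mm above the platform.
- taken_place (a point): The same point of the other place (also moves up to 15 mm with the platform). There an identical holder stands fixed and locked, with an amber bottle in it; its black cap's top is 216 mm above the bench.
- lock (a joint): Brass spring pin, 8 mm diameter, on the platform 38.5 mm from the screws' midpoint towards the control panel (-x). Value in m: 0 = up (6 mm above the platform), 0.006 = pushed level by the plate lying on it; needs 1 to 2.5 N. When the plate comes within 1.5 mm of home the pin pops up behind its rear edge and locks it.
- holder: Loose bottle holder, blue plate, steel tabs, 0.3 to 0.46 kg. Origin: centre of the plate's underside, z up. Plate 80 (x) x 124 (y) x 4 mm, two keyholes. When its x is along the shaker's x, the plate drops over the heads with its origin 7 mm (1.5 mm either way) short of the screws' midpoint, and is home 14 mm farther along +x, stopped by the screws, flat on the platform, heads above it.
- keyhole_left (a point): Centre of the left keyhole's round end at the plate's underside (x = 7, y = 44 mm from the holder's origin), 17 mm diameter. From it a slot 9.5 mm wide runs towards the holder's -x, with bevelled lead-in corners; its end stops the centre of the screw's shank 14 mm from this point.
- keyhole_right (a point): The same for the right keyhole (x = 7, y = -44 mm).
- cup (a point): Middle of the holder's open top, 49 mm above its underside. Round it stand four flat upright tabs on the plate, facing +x, -x, +y, -y, each 34 mm wide and 3 mm thick, tops at this height: 56 mm over opposite outer faces, 50 mm between inner faces. Grip the holder over two opposite tabs; across x holds it steadiest.
- sample: Silver sample bottle with a black band and white cap, 127 mm tall, 0.14 to 0.28 kg; body 46 mm diameter up to 92 mm, cap 31 mm diameter from 108 mm up. Origin: centre of its underside, z along the bottle. In the holder it stands on the plate's top, with 2 mm free on each side.
- measuring_cylinder: Bystander: clear tall measuring cylinder, 233 mm tall, 72 mm foot. Origin under its centre.
- mixing_bowl: Bystander: steel mixing bowl 210 mm across, 100 mm tall. Origin under its centre.
- steel_jug: Bystander: steel jug with a handle, 92 mm across, 115 mm tall. Origin under its centre.
- brown_jug: Bystander: brown bottle, 90 mm diameter, 170 mm tall. Origin under its centre.
- amber_vial: Bystander: small amber bottle, orange label, 36 mm diameter, 85 mm tall. Origin under its centre.
- funnel: Bystander: green funnel standing on its wide mouth, 90 mm across, 85 mm tall. Origin at the top of its spout.
- pump_bottle: Bystander: clear pump bottle with a black pump, 70 mm diameter, 190 mm tall. Origin under its centre.
There are look-alikes about, which are no part of the job. Several things have the shape of the holder; the one meant has the colours described above.

How it is judged:
By the outcome, as a careful person would: the job done as asked, in the order asked, and still so for the second after the job is handed in, with the robot touching nothing.
It also fails if it takes over 70 s, if anything falls off the work surface, if the arm or the gripper's body presses on something with over 40 N, if the wrist force passes 120 N, or if a joint passes its speed limit or range.

## Working session

There is one attempt and no reset: what is moved stays moved. The work goes in short steps, Python scripts to look and compute and a shell command to move; the robot and the scene stay as the last step left them, time stands still between calls to the robot, and variables do not carry over. Pictures are saved under pics/ and viewed, and the job is handed in when it is done.

```bash
mkdir -p pics; ls
cat > h.py <<'E'
import numpy as np, cv2
from plant import r
from scipy.spatial.transform import Rotation as R
def tool():
    s=r.get_state(); T=np.eye(4); T[:3,:3]=R.from_quat(s["eef_rot"]).as_matrix(); T[:3,3]=s["tool_pos"]; return T
def snap(name):
    T=tool(); d=r.snapshot(name)
    if name=="wrist": W=T@d["tool_from_camera"]
    else: W=np.linalg.inv(d["camera_from_world"])
    d["W"]=W; np.savez("last_%s.npz"%name,**{k:d[k] for k in("img","range_z","mtx","W")}); return d
def load(name): return dict(np.load("last_%s.npz"%name))
def save(d,fn,crop=None,scale=1):
    im=d["img"][:,:,::-1]
    if crop: x0,y0,x1,y1=crop; im=im[y0:y1,x0:x1]
    if scale!=1: im=cv2.resize(im,None,fx=scale,fy=scale,interpolation=cv2.INTER_CUBIC)
    cv2.imwrite("pics/"+fn,im)
def cloud(d):
    z=d["range_z"]; v,u=np.mgrid[:z.shape[0],:z.shape[1]]; K=d["mtx"]
    P=np.stack([(u-K[0,2])/K[0,0]*z,(v-K[1,2])/K[1,1]*z,z,np.ones_like(z)],-1)
    P=P@d["W"].T; P=P[...,:3]; P[z==0]=np.nan; return P
def atz(d,u,v,z):
    K=d["mtx"]; ray=d["W"][:3,:3]@np.array([(u-K[0,2])/K[0,0],(v-K[1,2])/K[1,1],1]); o=d["W"][:3,3]
    return o+ray*(z-o[2])/ray[2]
def proj(d,p):
    c=np.linalg.inv(d["W"])@np.append(p,1); q=d["mtx"]@c[:3]; return q[:2]/q[2]
E
python3 - <<'E'
from h import *
s=r.get_state(); print(s)
for n in("scene","top","wrist"):
    d=snap(n); save(d,n+"0.png"); print(n,d["mtx"],d["W"].round(3))
E
```

```text
pics
{'clock': 0.0, 'q': array([ 1.16679758,  0.68997162, -0.19450209,  1.56630811,  0.15732068,
        0.90247904, -0.21508381]), 'qd': array([ 0.00068981,  0.00117239,  0.00054007, -0.00201792,  0.00115746,
        0.000519  , -0.00011249]), 'joint_torque': array([ 5.31802834e-04, -5.27563477e+01, -1.26696937e+00, -1.53428847e+01,
       -5.27835789e-02,  6.54828065e-03,  2.09297364e-04]), 'tool_pos': array([ 0.26465596, -0.56553037,  0.23792701]), 'eef_rot': array([-0.59637417,  0.38001645, -0.37890534,  0.59695568]), 'contact_force': array([-0.10779874, -0.13653694,  0.61270721]), 'moment': array([ 0.02248181,  0.01182161, -0.05065432]), 'opening': 1.004483428026673}
scene [[528.56491313   0.         318.90331593]
 [  0.         528.56491313 235.78903282]
 [  0.           0.           1.        ]] [[ 0.717  0.418 -0.558  1.341]
 [ 0.697 -0.443  0.564 -0.775]
 [-0.012 -0.793 -0.609  0.926]
 [ 0.     0.     0.     1.   ]]
top [[498.40128022   0.         325.57038493]
 [  0.         498.40128022 249.15521591]
 [  0.           0.           1.        ]] [[-0.02  -0.987  0.16   0.316]
 [-1.     0.019 -0.007  0.007]
 [ 0.004 -0.16  -0.987  1.626]
 [ 0.     0.     0.     1.   ]]
wrist [[378.20402868   0.         315.2581463 ]
 [  0.         378.20402868 237.57485535]
 [  0.           0.           1.        ]] [[ 0.423 -0.865 -0.268  0.333]
 [-0.906 -0.405 -0.122 -0.533]
 [-0.003  0.295 -0.956  0.384]
 [ 0.     0.     0.     1.   ]]
```

View pics/scene0.png

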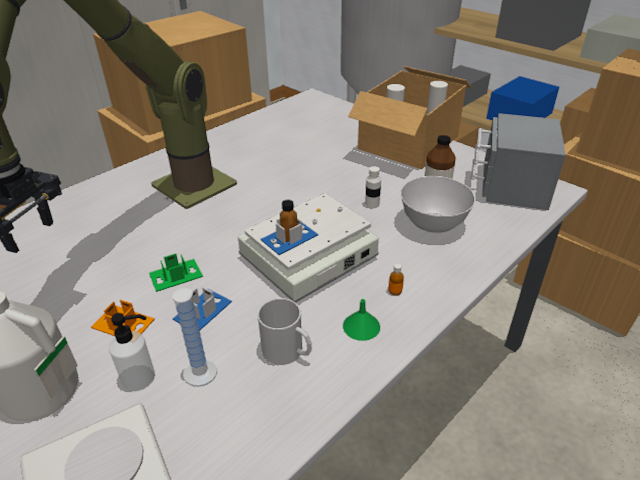

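View pics/top0.png

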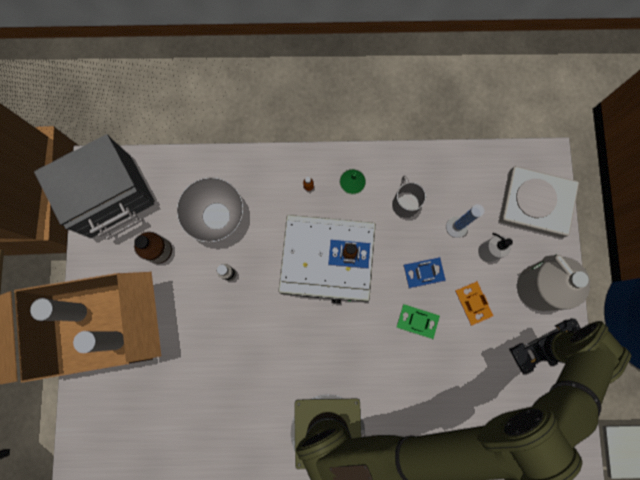

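View pics/wrist0.png

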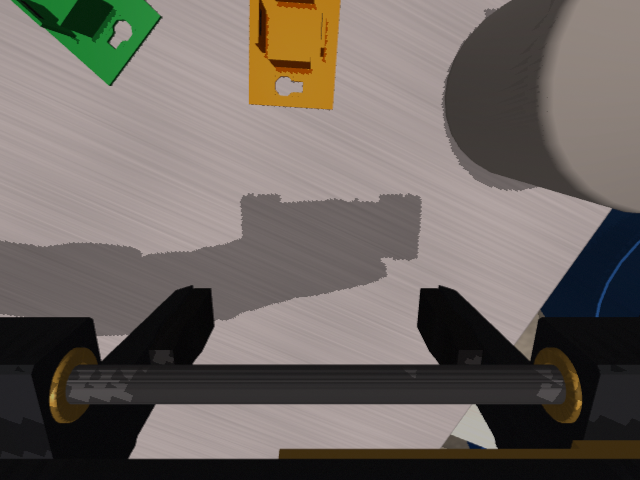

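The scene view shows the shaker near (310,245), with the blue holder at (203,305) beside the measuring cylinder. The sample bottle (silver, black band) is at (373,187). In the top view the holder is at (425,272), the sample at (226,271), and the shaker at (330,258) with its knob side at the bottom (335,300).

Run:
```python
from h import *
d=load("top"); save(d,"t1.png",(270,205,390,310),6); save(d,"t2.png",(390,245,460,300),8)
P=cloud(d)
d2=load("scene"); save(d2,"s1.png",(220,180,400,310),4); save(d2,"s2.png",(165,260,245,340),7)
print(tool().round(3))
# blue masks
im=cv2.cvtColor(d["img"],cv2.COLOR_RGB2HSV)
m=(im[...,0]>100)&(im[...,0]<118)&(im[...,1]>150)&(im[...,2]>60)
n,l,st,c=cv2.connectedComponentsWithStats(m.astype(np.uint8))
for i in range(1,n):
    if st[i,4]>30: print(st[i],c[i],np.nanmedian(P[l==i],0).round(3))
```

```text
[[ 0.424 -0.001  0.906  0.265]
 [-0.906  0.001  0.424 -0.566]
 [-0.001 -1.    -0.     0.238]
 [ 0.     0.     0.     1.   ]]
[329 241  40  26 411] [348.2676399  255.00243309] [ 0.533 -0.061  0.115]
[405 258  40  29 508] [423.64566929 272.89173228] [ 0.493 -0.323  0.004]
```

View pics/t1.png

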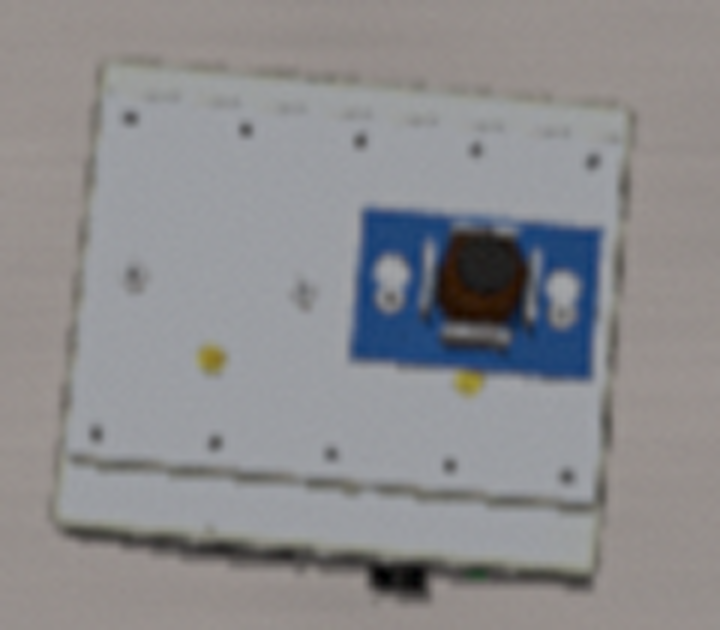

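View pics/t2.png

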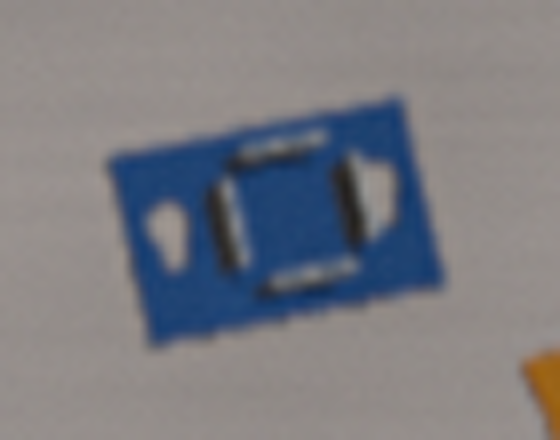

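View pics/s1.png

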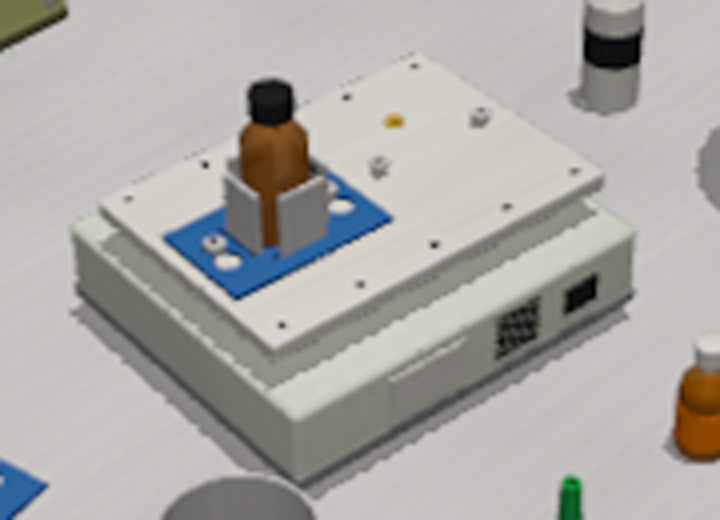

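View pics/s2.png

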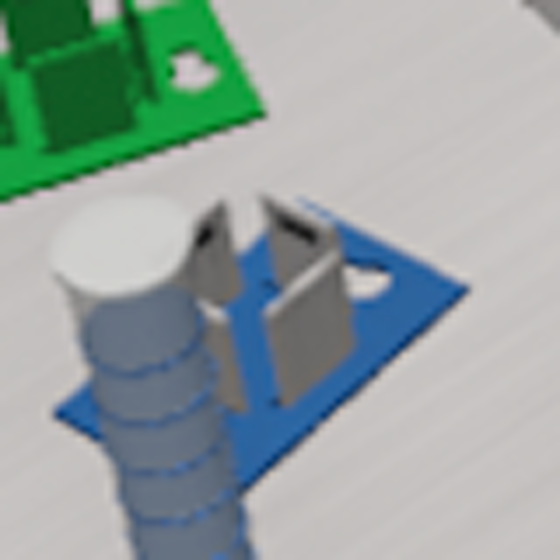

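Run:
```python
from h import *
t=load("top"); s=load("scene")
f=lambda x,o,k:o+(x+.5)/k-.5
def T(x,y,z,o=(270,205),k=6): return atz(t,f(x,o[0],k),f(y,o[1],k),z)
print("screws",T(135,278,.1195),T(304,295,.1195),"pins",T(211,358,.116),T(469,383,.116))
print("plat corners",[T(*p,.11)[:2].round(4) for p in((104,95),(630,140),(597,505),(70,458))])
print("taken plate",[T(*p,.114)[:2].round(4) for p in((363,208),(602,228),(592,379),(352,361))])
print("holder",[T(*p,.004,(390,245),8)[:2].round(4) for p in((110,157),(402,95),(442,285),(153,347))])
def S(x,y,z,o=(220,180),k=4): return atz(s,f(x,o[0],k),f(y,o[1],k),z)
print("S screws",S(480,114,.1195),S(379,162,.1195),"pin",S(395,120,.116))
print("S plate",S(165,240,.114),S(238,297,.114),S(391,217,.114))
def D(x,y,z): return S(x,y,z,(165,260),7)
print("S holder",D(468,290,.004),D(52,413,.004))
for n,d,b in(("cyl",t,(446,236)),("cylS",s,(199,372)),("pump",s,(135,370)),("sample",s,(373,203)),("bowlS",s,(437,225))): print(n,atz(d,*b,0).round(3))
for n,u,v,z in(("sampletop",222,267,.127),("cyltop",476,211,.233),("jug",408,200,.115),("bowl",211,210,.1)): print(n,atz(t,u,v,z).round(3))
```

```text
screws [0.55694834 0.09825162 0.1195    ] [0.54647441 0.01224373 0.1195    ] pins [0.51551172 0.06019294 0.116     ] [ 0.50008965 -0.07078607  0.116     ]
plat corners [array([0.6548, 0.114 ]), array([ 0.6257, -0.1579]), array([ 0.4372, -0.1343]), array([0.4665, 0.1327])]
taken plate [array([ 0.5919, -0.0189]), array([ 0.5791, -0.1414]), array([ 0.5011, -0.1336]), array([ 0.5128, -0.0116])]
holder [array([ 0.524 , -0.2593]), array([ 0.5474, -0.3807]), array([ 0.4687, -0.3926]), array([ 0.4457, -0.2733])]
S screws [0.55762709 0.09734169 0.1195    ] [0.54680786 0.01161814 0.1195    ] pin [0.51736479 0.05678538 0.116     ]
S plate [ 0.50224618 -0.13425415  0.114     ] [ 0.57705196 -0.14077766  0.114     ] [ 0.5886974  -0.02023042  0.114     ]
S holder [ 0.52331147 -0.25994388  0.004     ] [ 0.46700951 -0.39517917  0.004     ]
cyl [ 0.616 -0.406  0.   ]
cylS [ 0.641 -0.442  0.   ]
pump [ 0.535 -0.535  0.   ]
sample [ 0.499  0.319 -0.   ]
bowlS [0.709 0.358 0.   ]
sampletop [0.511 0.31  0.127]
cyltop [ 0.644 -0.438  0.233]
jug [ 0.712 -0.265  0.115]
bowl [0.695 0.353 0.1  ]
```

```bash
python3 -m inch '[[-11.8,5,31.1,0,0,0],[-11.8,5,31.1,0,0,0],[-11.8,5,31.1,0,0,0],[-11.8,5,31.1,0,0,0],[-11.8,5,31.1,0,0,0],[-11.8,5,31.1,0,0,0],[-11.8,5,31.1,0,0,0],[-11.8,5,31.1,0,0,0],[-11.8,5,31.1,0,0,0],[-11.8,5,31.1,0,0,0]]' && python3 -m inch '[[0,0,0,0,-0.12,0],[0,0,0,0,-0.12,0],[0,0,0,0,-0.12,0],[0,0,0,0,-0.12,0],[0,0,0,0,-0.12,0],[0,0,0,0,-0.12,0],[0,0,0,0,-0.12,0],[0,0,0,0,-0.12,0],[0,0,0,0,-0.12,0],[0,0,0,0,-0.12,0],[0,0,0,0,-0.12,0],[0,0,0,0,0,0]]'
python3 - <<'E'
from h import *
d=snap("wrist"); save(d,"w1.png"); print(tool().round(4), r.get_state()["q"].round(2), r.get_state()["clock"])
E
```

```text
clock: 0.98
tool_pos: [0.4974, -0.326, 0.1883]
eef_rot: [0.597, -0.38, 0.379, -0.597]
contact_force: [-0.8, -0.0, -0.3]
opening: 1.001
clock: 1.98
tool_pos: [0.4962, -0.3275, 0.1883]
eef_rot: [-0.704, -0.067, 0.067, 0.704]
contact_force: [0.3, -0.7, -0.0]
opening: 0.997
[[ 9.831e-01 -4.000e-04 -1.832e-01  4.963e-01]
 [ 1.832e-01  8.000e-04  9.831e-01 -3.275e-01]
 [-2.000e-04 -1.000e+00  8.000e-04  1.884e-01]
 [ 0.000e+00  0.000e+00  0.000e+00  1.000e+00]] [ 0.8   0.75 -0.52  1.7   0.48  0.82  0.25] 2.0333
```

View pics/w1.png

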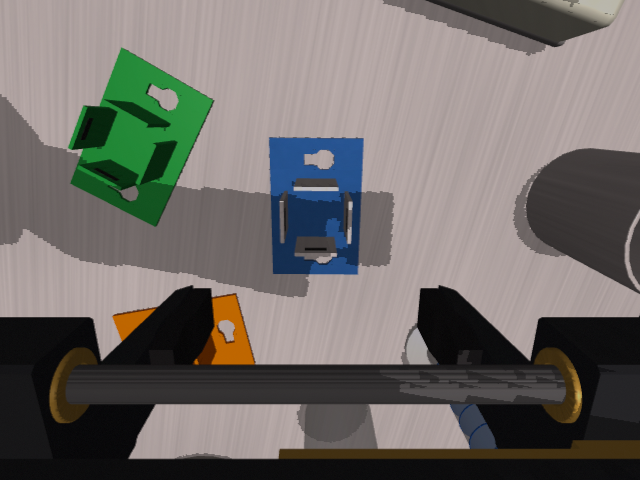

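The wrist view shows the blue holder with plate corners at about (269,138), (363,138), (358,274) and (273,273). The keyholes' round ends point right, along tool +x. The measuring cylinder is at lower right (470,420).

Run:
```python
from h import *
d=load("wrist"); 
c=[atz(d,*p,.004) for p in((269,138),(363,138),(358,274),(273,273))]
print(np.round(c,4)); c=np.array(c); m=c.mean(0); print(m)
y=(c[0]+c[1]-c[2]-c[3]); x=c[1]+c[2]-c[0]-c[3]
print("yaw",np.degrees(np.arctan2(-y[0],y[1])),np.degrees(np.arctan2(x[1],x[0])))
P=cloud(d); k=(P[...,2]>.043)&(P[...,2]<.06)&(np.hypot(P[...,0]-m[0],P[...,1]-m[1])<.045)
vu=np.argwhere(k); q=P[k]; print(len(q)); T=tool(); l=(q-T[:3,3])@T[:3,:3]
print(l.min(0).round(4),l.max(0).round(4), (l.min(0)+l.max(0))/2)
print("plate centre in tool", T[:3,:3].T@(m-T[:3,3]))
```

```text
[[ 0.4451 -0.2731  0.004 ]
 [ 0.5232 -0.2581  0.004 ]
 [ 0.5464 -0.38    0.004 ]
 [ 0.4676 -0.394   0.004 ]]
[ 0.49558722 -0.32630606  0.004     ]
yaw 10.64978788060413 10.462770468180347
894
[-0.0287  0.1375 -0.0272] [0.0274 0.1453 0.0294] [-0.0006498   0.14141402  0.00108662]
plate centre in tool [-0.00044293  0.18435376  0.00110983]
```

```bash
python3 -m inch '[[-0.5,30,1.1,0,0,0],[0,35,0,0,0,0],[0,35,0,0,0,0],[0,30,0,0,0,0],[0,20,0,0,0,0],[0,14,0,0,0,0],[0,7,0,0,0,0],[0,3,0,0,0,0],[0,0,0,0,0,0]]' && python3 -m inch '[[0,0,0,0,0,0],[0,0,0,0,0,0],[0,0,0,0,0,0],[0,0,0,0,0,0],[0,0,0,0,0,0],[0,0,0,0,0,0],[0,0,0,0,0,0],[0,0,0,0,0,0]]' 40 25
python3 - <<'E'
from h import *
print(tool().round(4), r.get_state()["contact_force"].round(2),r.get_state()["moment"].round(2))
E
```

```text
clock: 2.78
tool_pos: [0.496, -0.3263, 0.0146]
eef_rot: [0.704, 0.065, -0.066, -0.704]
contact_force: [0.4, -0.4, -0.8]
opening: 1.001
clock: 3.45
tool_pos: [0.4962, -0.3266, 0.0152]
eef_rot: [0.704, 0.066, -0.066, -0.704]
contact_force: [-0.0, 0.0, 5.9]
opening: 0.633
[[ 9.826e-01  6.000e-04 -1.857e-01  4.962e-01]
 [ 1.857e-01 -5.000e-04  9.826e-01 -3.266e-01]
 [ 5.000e-04 -1.000e+00 -6.000e-04  1.520e-02]
 [ 0.000e+00  0.000e+00  0.000e+00  1.000e+00]] [-0.05  0.05  5.93] [-0.    0.04 -0.07]
```

```bash
python3 -m inch '[[0,-10,0,0,0,0],[0,-30,0,0,0,0],[0,-35,0,0,0,0],[0,-35,0,0,0,0],[0,-35,0,0,0,0],[0,-35,0,0,0,0],[0,-35,0,0,0,0],[0,-25,0,0,0,0],[0,-10,0,0,0.098,0],[0,0,0,0,0.098,0],[0,0,0,0,0.099,0]]' - 35 && python3 -m inch '[[1,0,10,0,0,0],[1.5,0,25,0,0,0],[1.5,0,35,0,0,0],[1.5,0,35,0,0,0],[1.5,0,35,0,0,0],[1.5,0,35,0,0,0],[1.5,0,35,0,0,0],[1.5,0,35,0,0,0],[1,0,25,0,0,0],[1,0,14,0,0,0],[0.7,0,6,0,0,0],[0,0,0,0,0,0]]'
python3 - <<'E'
from h import *
d=snap("wrist"); save(d,"w2.png"); T=tool();print(T.round(4)); s=r.get_state(); print(s["contact_force"],s["moment"],s["opening"])
E
```

```text
clock: 4.37
tool_pos: [0.4954, -0.3262, 0.2656]
eef_rot: [0.706, -0.04, 0.04, -0.706]
contact_force: [0.1, -1.0, -4.1]
opening: 0.636
clock: 5.37
tool_pos: [0.5408, -0.0372, 0.2645]
eef_rot: [-0.706, 0.036, -0.036, 0.707]
contact_force: [0.5, 0.2, -4.0]
opening: 0.634
[[ 9.944e-01 -1.200e-03  1.052e-01  5.407e-01]
 [-1.052e-01 -5.000e-04  9.944e-01 -3.940e-02]
 [-1.200e-03 -1.000e+00 -6.000e-04  2.644e-01]
 [ 0.000e+00  0.000e+00  0.000e+00  1.000e+00]]
[-0.66238724 -0.31006349 -3.64270032] [-0.10955349 -0.07653023  0.0607487 ] 0.6351802733363017
```

View pics/w2.png

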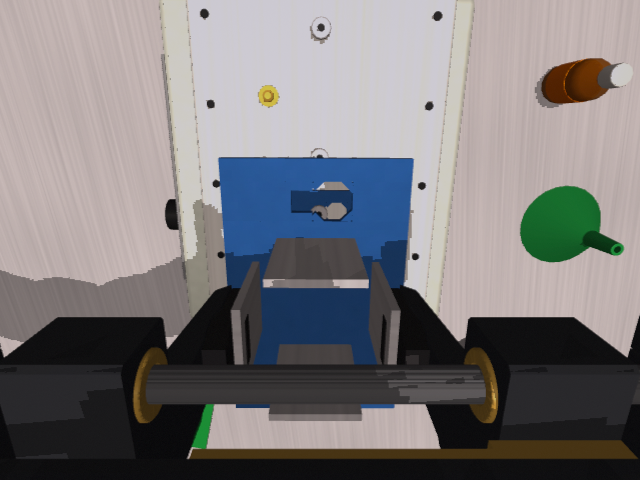

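The view shows the held plate's front edge at row 158, columns 219 to 413. The left screw is at about (320,28), the pin at (268,96), and the right screw is partly hidden at (319,153). I'll take a settled picture and enlarge it.

Run:
```python
from h import *
d=snap("wrist"); save(d,"w3.png",(210,0,430,165),3.6); save(d,"w3b.png",(210,140,430,240),3.6);print(tool().round(4))
```

```text
[[ 0.9942 -0.0014  0.1076  0.5407]
 [-0.1076 -0.0013  0.9942 -0.0408]
 [-0.0013 -1.     -0.0014  0.2643]
 [ 0.      0.      0.      1.    ]]
```

View pics/w3.png

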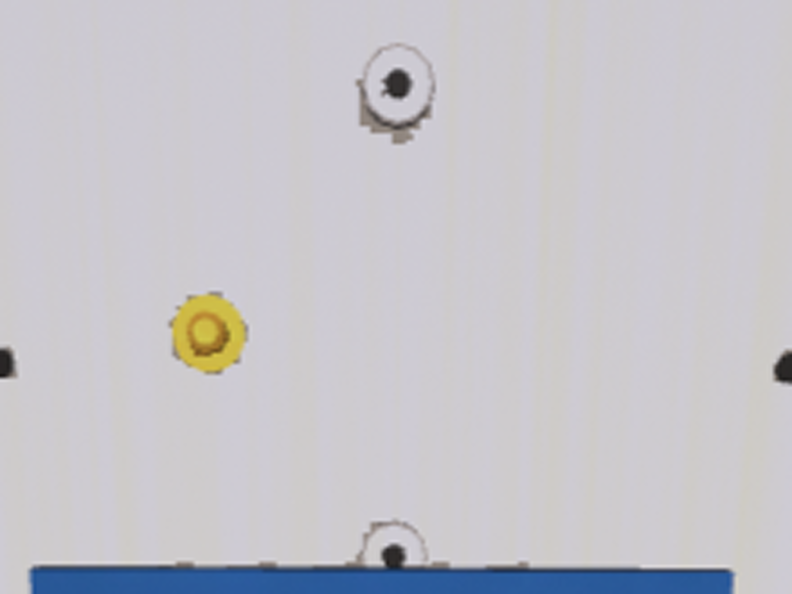

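View pics/w3b.png

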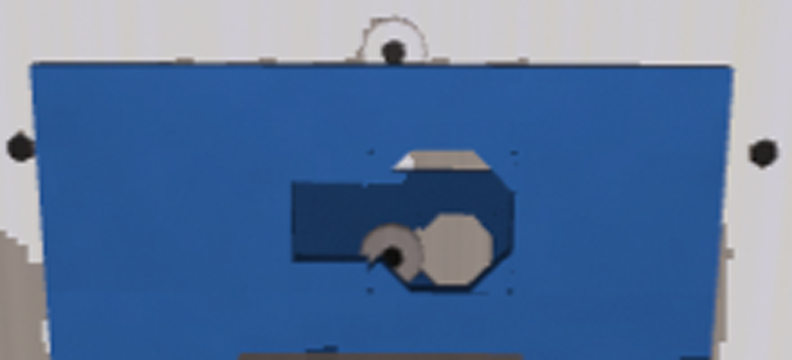

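Run:
```python
from h import *
d=load("wrist"); f=lambda x,o:o+(x+.5)/3.6-.5
T=tool(); print(T.round(4))
def W(x,y,z): return atz(d,f(x,210),f(y,0),z)
a=W(398,83,.1195); b=W(394,555,.1195); p=W(207,332,.116)
loc=lambda q:(T[:3,:3].T@(q-T[:3,3])*1000).round(2)
print("screws",a,b,np.linalg.norm(a-b),"yaw",np.degrees(np.arctan2(-(a-b)[0],(a-b)[1])), "tool yaw",np.degrees(np.arctan2(T[1,0],T[0,0])))
m=(a+b)/2; print("mid",m,loc(m),"pin",p,loc(p), loc(p)-loc(m))
z=T[2,3]-.0112
c,e=W(31,567,z),W(733,570,z); print("corners local",loc(c),loc(e))
pts=[W(*q,.11) for q in((-1,362),(790,367))]; print("rows",np.degrees(np.arctan2((pts[1]-pts[0])[1],(pts[1]-pts[0])[0])))
```

```text
[[ 0.9942 -0.0014  0.1076  0.5407]
 [-0.1076 -0.0013  0.9942 -0.0408]
 [-0.0013 -1.     -0.0014  0.2643]
 [ 0.      0.      0.      1.    ]]
screws [0.55797818 0.100217   0.1195    ] [0.54816133 0.01274352 0.1195    ] 0.08802261517075076 yaw -6.4033183752301515 tool yaw -6.1789569073311155
mid [0.55306975 0.05648026 0.1195    ] [  2.06 144.69  98.25] pin [0.51507547 0.06044129 0.116     ] [-36.13 148.24  98.11] [-38.19   3.55  -0.14]
corners local [-40.71  11.16  63.51] [39.04 11.06 63.32]
rows -6.422375036836854
```

```bash
python3 -m inch '[[-1,0,10,0,0,0],[-1,0,20,0,0,0],[-1,0,25,0,0,0],[-1,0,22,0,0,0],[-0.3,0,14,0,0,0],[0,0,6,0,0,0],[0,15,0,0,0,0],[0,30,0,0,0,0],[0,30,0,0,0,0],[0,25,0,0,0,0],[0,12,0,0,0,0],[0,5,0,0,0,0]]' && python3 -m inch '[[0,0,0,0,0,0],[0,0,0,0,0,0],[0,0,0,0,0,0]]'
python3 - <<'E'
from h import *
d=snap("wrist"); save(d,"w4.png"); save(d,"w4b.png",(210,120,430,260),3.6); T=tool();print(T.round(4)); s=r.get_state(); print(s["contact_force"],s["moment"])
E
```

```text
clock: 6.47
tool_pos: [0.5461, 0.0553, 0.1454]
eef_rot: [0.707, -0.04, 0.037, -0.705]
contact_force: [-0.7, -0.5, -3.9]
opening: 0.638
clock: 6.72
tool_pos: [0.5485, 0.0572, 0.1489]
eef_rot: [-0.706, 0.038, -0.039, 0.706]
contact_force: [0.1, -0.3, -3.3]
opening: 0.634
[[ 9.941e-01  2.600e-03  1.084e-01  5.485e-01]
 [-1.084e-01  3.000e-04  9.941e-01  5.730e-02]
 [ 2.500e-03 -1.000e+00  6.000e-04  1.489e-01]
 [ 0.000e+00  0.000e+00  0.000e+00  1.000e+00]]
[ 0.18602893  0.21495772 -3.72510713] [-0.0225935  -0.02839662  0.02728153]
```

View pics/w4.png

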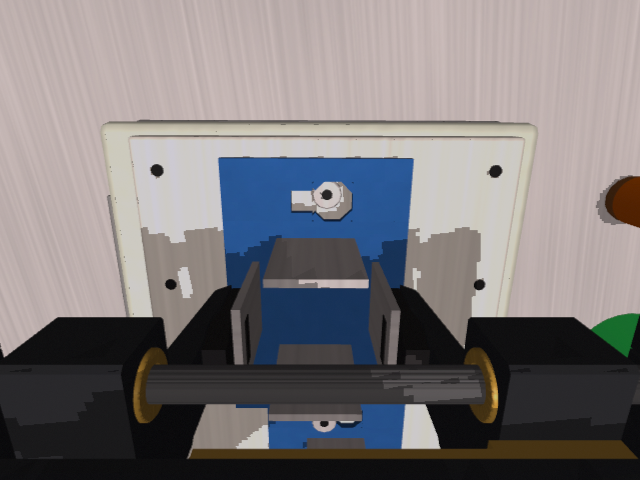

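View pics/w4b.png

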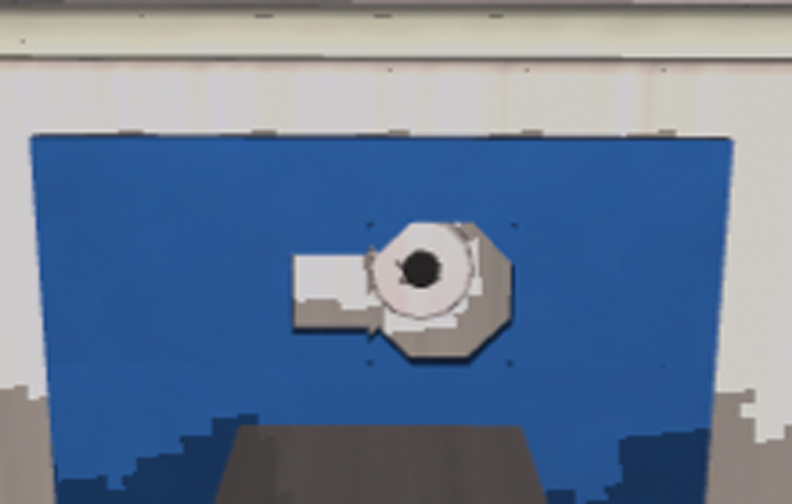

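Run:
```python
from h import *
d=load("wrist"); f=lambda x,o:o+(x+.5)/3.6-.5
for i in range(3):
    T=tool(); print(T[:3,3].round(4)); r.snapshot("wrist")
def L(x,y,h): # at local tool y = h mm
    K=d["mtx"]; Rc=T[:3,:3].T@d["W"][:3,:3]; o=T[:3,:3].T@(d["W"][:3,3]-T[:3,3])
    ray=Rc@np.array([(f(x,210)-K[0,2])/K[0,0],(f(y,120)-K[1,2])/K[1,1],1]); return (o+ray*(h/1000-o[1])/ray[1])*1000
h=(T[2,3]-.1195)*1000
print("screw",L(421,270,h).round(2),L(372,270,h).round(2),L(472,270,h).round(2),L(421,222,h),L(421,319,h))
print("key R",L(512,290,11.2).round(2),"top",L(442,222,11.2).round(2),"bot",L(442,355,11.2).round(2),"slotL",L(293,290,11.2).round(2),"slot T/B",L(320,255,11.2)[2],L(320,327,11.2)[2])
print("corners",L(31,135,11.2),L(733,138,11.2))
```

```text
[0.5485 0.0573 0.1489]
[0.5483 0.0573 0.1489]
[0.5482 0.0573 0.1487]
screw [ 4.82 29.22 43.2 ] [-1.57 29.22 43.21] [11.47 29.22 43.2 ] [ 4.77481271 29.22454151 49.46439539] [ 4.87402276 29.22454151 36.67510161]
key R [14.99 11.2  44.2 ] top [ 6.66 11.2  52.2 ] bot [ 6.86 11.2  36.34] slotL [-10.75  11.2   44.23] slot T/B 48.36556749178371 39.77112027927903
corners [-40.16372599  11.2         62.14216157] [39.63937385 11.2        61.72041172]
```

```bash
python3 -m inch '[[-1,0,-0.5,0,0,0],[-0.9,0,-0.4,0,0,0],[0,4,0,0,0,0],[0,4,0,0,0,0],[0,3,0,0,0,0],[0,0,0,0,0,0],[0,0,0,0,0,0],[0,0,0,0,0,0]]'
python3 - <<'E'
from h import *
d=snap("wrist"); save(d,"w5b.png",(210,120,430,260),3.6); T=tool();print(T.round(4)); s=r.get_state(); print(s["contact_force"],s["moment"])
E
```

```text
clock: 7.58
tool_pos: [0.5455, 0.0567, 0.1366]
eef_rot: [0.706, -0.038, 0.038, -0.706]
contact_force: [0.4, -0.4, -3.9]
opening: 0.631
[[ 9.942e-01  2.000e-04  1.077e-01  5.456e-01]
 [-1.077e-01  1.000e-04  9.942e-01  5.670e-02]
 [ 2.000e-04 -1.000e+00  1.000e-04  1.367e-01]
 [ 0.000e+00  0.000e+00  0.000e+00  1.000e+00]]
[-0.6428513  -0.30588738 -2.7905813 ] [-0.06202562 -0.05644117 -0.01653182]
```

View pics/w5b.png

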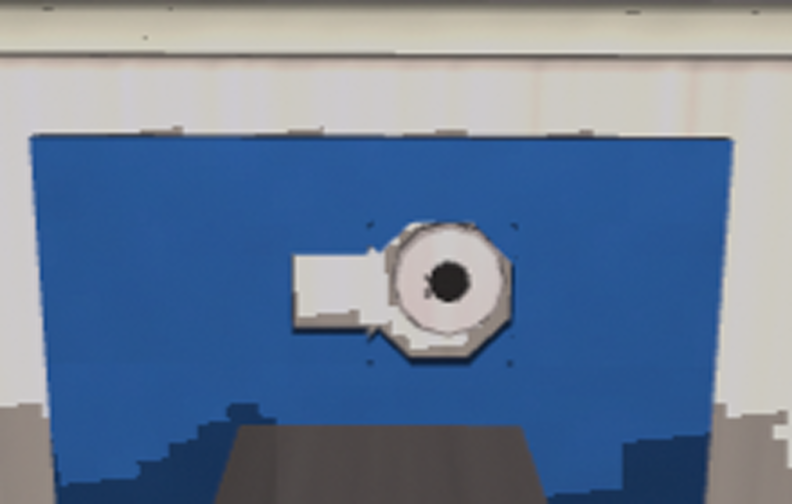

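Run:
```python
from h import *
d=load("wrist"); f=lambda x,o:o+(x+.5)/3.6-.5
T=tool(); print(T[:3,3].round(4))
def L(x,y,h):
    K=d["mtx"]; Rc=T[:3,:3].T@d["W"][:3,:3]; o=T[:3,:3].T@(d["W"][:3,3]-T[:3,3])
    ray=Rc@np.array([(f(x,210)-K[0,2])/K[0,0],(f(y,120)-K[1,2])/K[1,1],1]); return (o+ray*(h/1000-o[1])/ray[1])*1000
h=(T[2,3]-.1195)*1000
print("screw",L(448,281,h).round(2),L(393,280,h).round(2),L(504,280,h).round(2),L(448,225,h)[2],L(448,334,h)[2])
print("key R",L(512,290,11.2).round(2),"top",L(442,222,11.2).round(2),"bot",L(442,358,11.2).round(2))
```

```text
[0.5456 0.0567 0.1367]
screw [ 7.3  17.23 44.19] [ 0.61 17.23 44.32] [14.1  17.23 44.31] 51.0072582834988 37.58550916229524
key R [14.52 11.2  44.3 ] top [ 6.2  11.2  52.29] bot [ 6.41 11.2  36.08]
```

```bash
python3 -m inch '[[0.6,1,0,0,0,0],[0,1,0,0,0,0],[0,1,0,0,0,0],[0,1,0,0,0,0],[0,1,0,0,0,0],[0,0,0,0,0,0]]'; python3 -m inch '[[0,0,0,0,0,0],[0,1,0,0,0,0],[0,1,0,0,0,0]]'
```

```text
clock: 8.13
tool_pos: [0.546, 0.0565, 0.1315]
eef_rot: [0.706, -0.038, 0.038, -0.706]
contact_force: [0.1, -0.0, -5.1]
opening: 0.633
clock: 8.38
tool_pos: [0.5462, 0.0566, 0.1298]
eef_rot: [-0.706, 0.038, -0.038, 0.706]
contact_force: [-0.0, -0.0, -2.1]
opening: 0.631
```

```bash
python3 -m inch '[[0,1,0,0,0,0],[0,1,0,0,0,0],[0,1,0,0,0,0],[0,0.5,0,0,0,0],[0,0,0,0,0,0]]'; python3 -m inch '[[0,0.5,0,0,0,0],[0,0.5,0,0,0,0],[0,0,0,0,0,0]]'
```

```text
clock: 8.8
tool_pos: [0.5462, 0.0566, 0.1262]
eef_rot: [-0.706, 0.038, -0.038, 0.706]
contact_force: [-0.1, -0.7, -0.9]
opening: 0.631
clock: 9.05
tool_pos: [0.5462, 0.0566, 0.1253]
eef_rot: [-0.706, 0.038, -0.038, 0.706]
contact_force: [0.4, -0.7, -1.1]
opening: 0.633
```

```bash
python3 -m inch '[[0,0.5,0,0,0,0],[0,0,0,0,0,0]]'; python3 -m inch '[[0,0.4,0,0,0,0],[0,0,0,0,0,0]]';python3 - <<'E'
from h import *
d=snap("wrist"); save(d,"w6.png",(210,120,430,260),3.6); T=tool();print(T.round(4)); s=r.get_state(); print(s["contact_force"],s["moment"])
E
```

```text
clock: 9.22
tool_pos: [0.5462, 0.0566, 0.1252]
eef_rot: [0.706, -0.038, 0.038, -0.706]
contact_force: [-1.5, -0.3, 3.4]
opening: 0.632
clock: 9.38
tool_pos: [0.5462, 0.0566, 0.1252]
eef_rot: [0.706, -0.038, 0.038, -0.706]
contact_force: [-2.2, 0.0, 7.3]
opening: 0.631
[[ 9.942e-01  8.000e-04  1.078e-01  5.462e-01]
 [-1.078e-01 -3.000e-04  9.942e-01  5.660e-02]
 [ 8.000e-04 -1.000e+00 -2.000e-04  1.252e-01]
 [ 0.000e+00  0.000e+00  0.000e+00  1.000e+00]]
[-1.42149956 -0.59162498  8.16700098] [-0.12811141  0.35284679 -0.00286495]
```

View pics/w6.png

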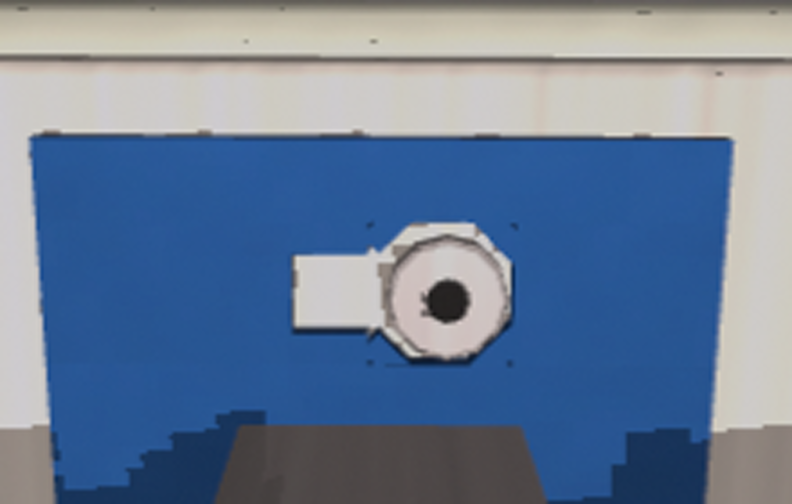

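```bash
python3 -m inch '[[1,-0.2,0,0,0,0],[1,0,0,0,0,0],[1,0,0,0,0,0],[1,0,0,0,0,0],[1,0,0,0,0,0],[0,0,0,0,0,0]]'; python3 -m inch '[[1,0,0,0,0,0],[1,0,0,0,0,0],[1,0,0,0,0,0],[1,0,0,0,0,0],[0,0,0,0,0,0]]'
```

```text
clock: 9.93
tool_pos: [0.5486, 0.0564, 0.1253]
eef_rot: [0.706, -0.039, 0.036, -0.706]
contact_force: [-7.6, -0.2, 12.9]
opening: 0.636
clock: 10.35
tool_pos: [0.5526, 0.0561, 0.1253]
eef_rot: [0.706, -0.039, 0.036, -0.706]
contact_force: [-7.3, 1.2, 11.1]
opening: 0.632
```

```bash
python3 -m inch '[[1,-0.1,0,0,0,0],[1,-0.1,0,0,0,0],[1,0,0,0,0,0],[1,0,0,0,0,0],[0,0,0,0,0,0]]'; python3 -m inch '[[1,0,0,0,0,0],[1,0,0,0,0,0],[1,0,0,0,0,0],[0,0,0,0,0,0]]'
```

```text
clock: 10.77
tool_pos: [0.5571, 0.0557, 0.1253]
eef_rot: [0.706, -0.039, 0.037, -0.706]
contact_force: [-5.8, 0.3, 9.4]
opening: 0.635
clock: 11.1
tool_pos: [0.5604, 0.0554, 0.1252]
eef_rot: [0.706, -0.039, 0.037, -0.706]
contact_force: [-5.9, 0.9, 9.3]
opening: 0.632
```

```bash
python3 -m inch '[[1,0,0,0,0,0],[1,0,0,0,0,0],[0,0,0,0,0,0]]'; python3 -m inch '[[1,0,0,0,0,0],[0.5,0,0,0,0,0],[0,0,0,0,0,0]]'
```

```text
clock: 11.35
tool_pos: [0.5609, 0.0553, 0.1253]
eef_rot: [0.706, -0.04, 0.036, -0.706]
contact_force: [-8.9, 1.6, 12.1]
opening: 0.633
clock: 11.6
tool_pos: [0.561, 0.0553, 0.1254]
eef_rot: [0.707, -0.04, 0.035, -0.706]
contact_force: [-12.0, 0.8, 15.5]
opening: 0.631
```

Run:
```python
from h import *
d=snap("wrist"); save(d,"w7.png",(210,120,430,260),3.6); d=snap("scene"); save(d,"s7.png",(260,120,420,240),5)
```

```text
(no output)
```

View pics/w7.png

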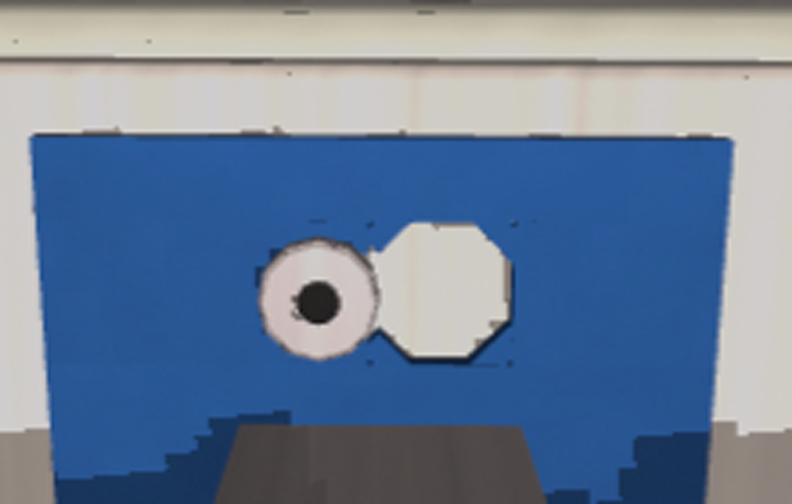

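View pics/s7.png

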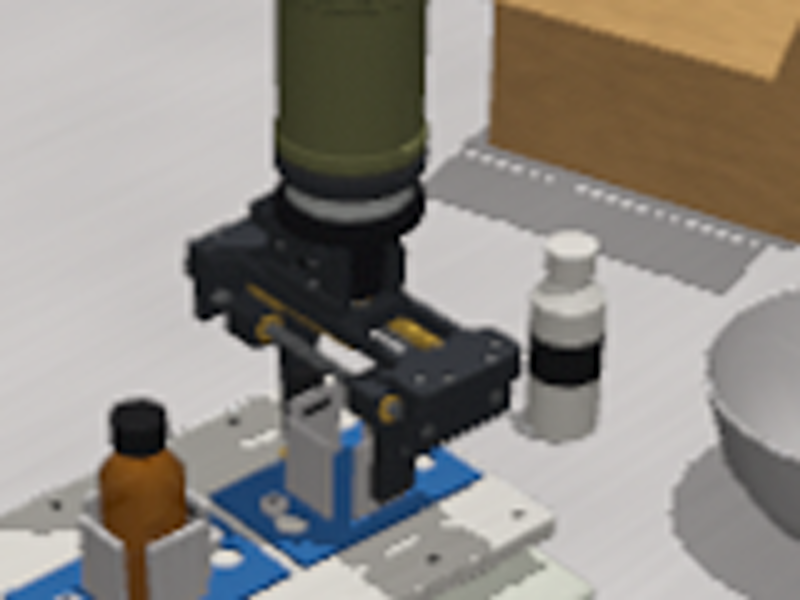

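```bash
python3 -m inch '[[-1,-0.5,0,0,0,0],[-1.2,-0.5,0,0,0,0],[0,0,0,0,0,0]]'; python3 -m inch '[[0,0,0,0,0,0],[0,0,0,0,0,0],[0,0,0,0,0,0],[0,0,0,0,0,0]]' 86;  python3 -m inch '[[0,-10,0,0,0,0],[0,-25,0,0,0,0],[0,-35,0,0,0,0],[0,-35,0,0,0,0],[0,-25,0,0,0,0],[0,0,0,0,0,0]]'
python3 - <<'E'
from h import *
d=snap("wrist"); save(d,"w8.png"); print(tool().round(4)); d=snap("scene"); save(d,"s8.png",(260,160,400,260),5.7)
E
```

```text
clock: 11.95
tool_pos: [0.561, 0.0552, 0.1254]
eef_rot: [0.706, -0.039, 0.036, -0.706]
contact_force: [-6.1, 1.4, 2.6]
opening: 0.629
clock: 12.28
tool_pos: [0.5643, 0.0545, 0.1259]
eef_rot: [-0.706, 0.038, -0.039, 0.706]
contact_force: [-0.1, -0.7, -0.7]
opening: 0.915
clock: 12.78
tool_pos: [0.5667, 0.0559, 0.262]
eef_rot: [-0.705, 0.034, -0.042, 0.707]
contact_force: [0.0, 1.8, -0.3]
opening: 0.978
[[ 0.9941  0.0074  0.1083  0.5654]
 [-0.1083  0.0013  0.9941  0.0552]
 [ 0.0072 -1.      0.0021  0.2593]
 [ 0.      0.      0.      1.    ]]
```

View pics/w8.png

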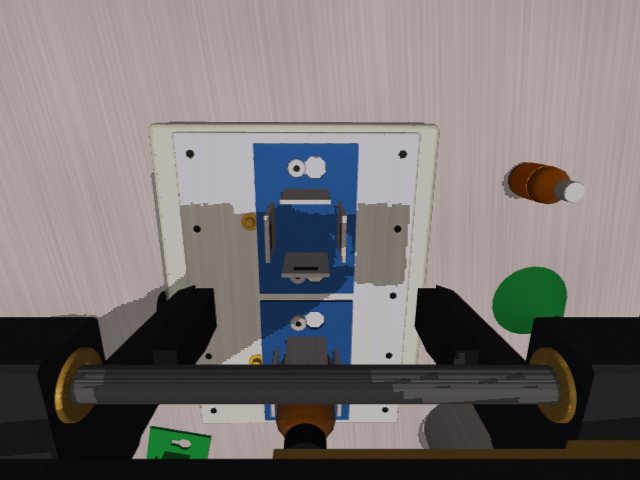

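View pics/s8.png

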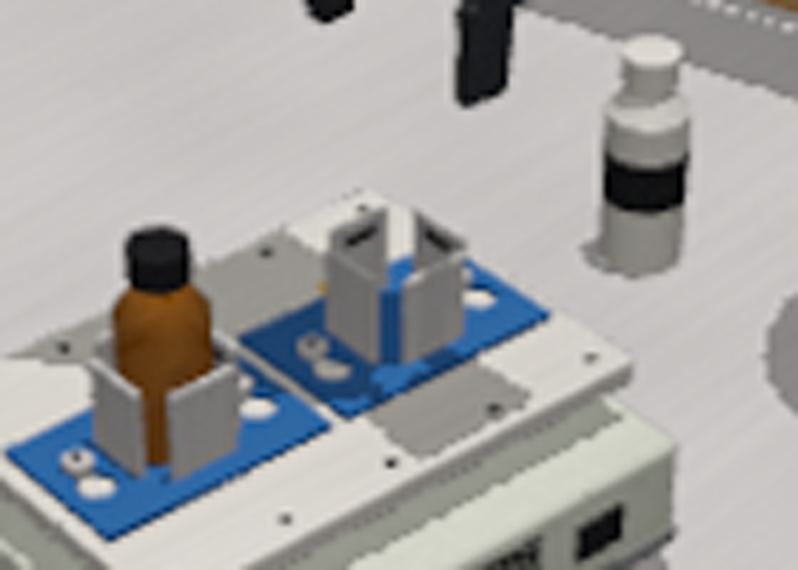

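Run:
```python
from h import *
d=snap("wrist"); save(d,"w9.png",(150,120,430,310),2.8); P=cloud(d); T=tool(); print(T.round(4))
# pin
print("pin z",np.nanmax(P[214:230,240:256,2]).round(4), "platform",np.nanmedian(P[235:260,225:245,2]).round(4))
print(P[216:229:2,242:256:2,2].round(3))
k=(P[...,2]>.152)&(P[...,2]<.165)&(np.hypot(P[...,0]-.56,P[...,1]-.056)<.05)
q=(P[k]-T[:3,3])@T[:3,:3]; print(k.sum(),q.min(0),q.max(0),(q.min(0)+q.max(0))/2)
f=lambda x,o:o+x
c=[atz(d,*p,.114) for p in((254,143),(358,143),(352,293),(260,293))]
m=np.mean(c,0); print("plate centre",m)
```

```text
[[ 9.941e-01  3.000e-04  1.080e-01  5.631e-01]
 [-1.080e-01 -4.000e-04  9.941e-01  5.440e-02]
 [ 4.000e-04 -1.000e+00 -4.000e-04  2.559e-01]
 [ 0.000e+00  0.000e+00  0.000e+00  1.000e+00]]
pin z 0.1173 platform 0.1101
[[0.11  0.11  0.111 0.111 0.111 0.11  0.112]
 [0.111 0.109 0.11  0.109 0.114 0.115 0.116]
 [0.111 0.111 0.112 0.11  0.115 0.117 0.116]
 [0.11  0.11  0.11  0.115 0.117 0.117 0.117]
 [0.11  0.11  0.112 0.11  0.117 0.116 0.117]
 [0.11  0.111 0.108 0.11  0.111 0.115 0.116]
 [0.111 0.111 0.111 0.11  0.11  0.11  0.11 ]]
1309 [-0.03125082  0.09463237 -0.02800767] [0.02490794 0.10387785 0.02892779] [-0.00317144  0.09925511  0.00046006]
plate centre [0.55635074 0.05522373 0.114     ]
```

View pics/w9.png

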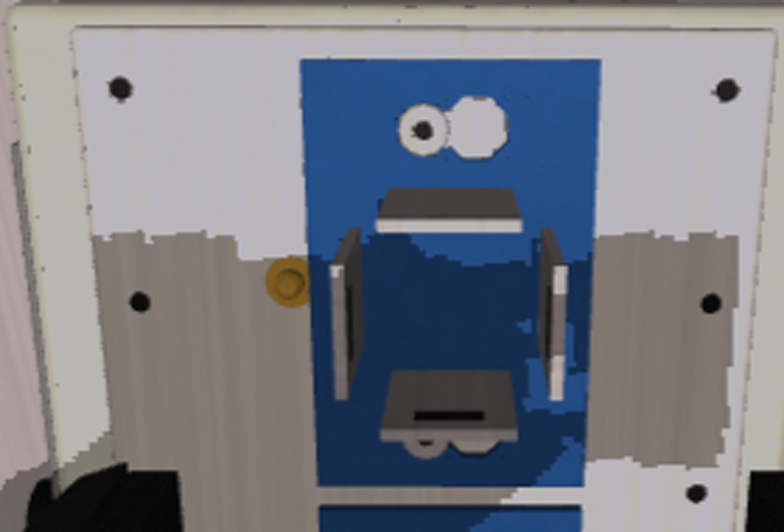

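```bash
python3 -m inch '[[-4,0,10,0,0,0],[-8,0,24,0,0,0],[-11,0,33,0,0,0],[-11,0,33,0,0,0],[-11,0,33,0,0,0],[-11,0,33,0,0,0],[-11,0,33,0,0,0],[-9,0,26,0,0,0],[-6,0,18,0,0,0],[-3,0,8,0,0,0],[0,0,0,0,0,0],[0,0,0,0,0,0]]'
python3 -m inch '[[0,0,0,0,0,0],[0,0,0,0,0,0],[0,0,0,0,0,0],[0,0,0,0,0,0]]'
python3 - <<'E'
from h import *
d=snap("wrist"); save(d,"w10.png"); print(tool().round(4))
P=cloud(d); T=tool(); 
k=(P[...,2]>.118)&(P[...,2]<.135)&(np.hypot(P[...,0]-.505,P[...,1]-.315)<.05); vu=np.argwhere(k); print(k.sum(),vu.min(0),vu.max(0),np.median(P[k][:,2]))
E
```

```text
clock: 13.93
tool_pos: [0.5055, 0.3125, 0.2548]
eef_rot: [0.707, -0.038, 0.038, -0.705]
contact_force: [0.9, -0.8, 0.4]
opening: 0.979
clock: 14.27
tool_pos: [0.5064, 0.3123, 0.2558]
eef_rot: [0.706, -0.039, 0.039, -0.706]
contact_force: [-0.0, -0.1, -0.2]
opening: 0.975
[[ 9.940e-01  2.000e-04  1.091e-01  5.062e-01]
 [-1.091e-01 -3.000e-04  9.940e-01  3.126e-01]
 [ 2.000e-04 -1.000e+00 -3.000e-04  2.558e-01]
 [ 0.000e+00  0.000e+00  0.000e+00  1.000e+00]]
1304 [206 291] [246 331] 0.12710603668533302
```

View pics/w10.png

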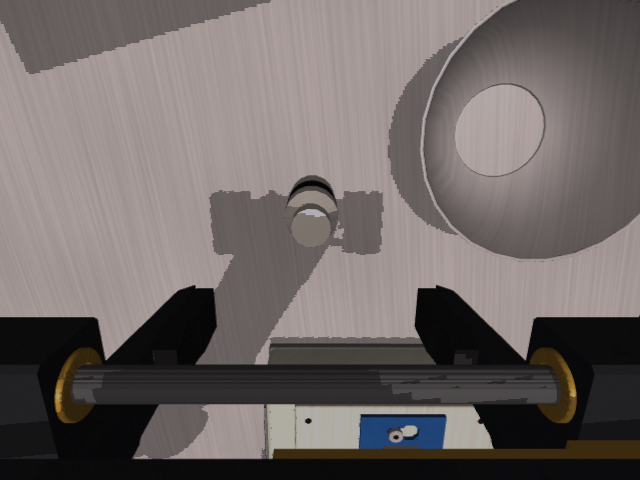

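The white cap's top is at about (311,227), midway between the fingers. The bowl at the right is clear.

Run:
```python
from h import *
d=load("wrist"); T=tool(); p=atz(d,311,226.5,.127); print(p,((p-T[:3,3])@T[:3,:3]*1000).round(2)); P=cloud(d)
k=(P[...,2]>.122)&(P[...,2]<.132)&(np.hypot(P[...,0]-.505,P[...,1]-.315)<.05); q=P[k]; print((q.min(0)+q.max(0))/2,q.max(0)-q.min(0))
k=(P[...,2]>.085)&(P[...,2]<.096)&(np.hypot(P[...,0]-.505,P[...,1]-.315)<.05); q=(P[k]-T[:3,3])@T[:3,:3]; print(q.min(0),q.max(0))
```

```text
[0.50239222 0.3130136  0.127     ] [-3.9100e+00  1.2875e+02  6.0000e-02]
[0.50212635 0.31208422 0.12581183] [0.03028637 0.03043922 0.00729037]
[-0.02621381  0.15974462 -0.01579451] [0.01853215 0.17069759 0.02193355]
```

```bash
python3 -m inch '[[-1.7,15,0,0,0,0],[-1.7,30,0,0,0,0],[0,35,0,0,0,0],[0,35,0,0,0,0],[0,30,0,0,0,0],[0,20,0,0,0,0],[0,13,0,0,0,0],[0,7,0,0,0,0],[0,4,0,0,0,0],[0,0,0,0,0,0],[0,0,0,0,0,0]]' 88
python3 -m inch '[[0,0,0,0,0,0],[0,0,0,0,0,0],[0,0,0,0,0,0],[0,0,0,0,0,0],[0,0,0,0,0,0],[0,0,0,0,0,0],[0,0,0,0,0,0],[0,0,0,0,0,0],[0,0,0,0,0,0]]' 30 20
python3 - <<'E'
from h import *
print(tool().round(4)); s=r.get_state(); print(s["contact_force"],s["moment"],s["opening"]*88)
d=snap("scene"); save(d,"s11.png",(300,100,440,230),5)
E
```

```text
clock: 15.23
tool_pos: [0.503, 0.3141, 0.0675]
eef_rot: [-0.706, 0.038, -0.039, 0.706]
contact_force: [1.5, -0.1, -0.7]
opening: 0.999
clock: 15.98
tool_pos: [0.5026, 0.3138, 0.0668]
eef_rot: [-0.706, 0.038, -0.038, 0.706]
contact_force: [0.4, -0.9, 1.2]
opening: 0.515
[[ 9.942e-01  3.000e-04  1.078e-01  5.026e-01]
 [-1.078e-01  0.000e+00  9.942e-01  3.138e-01]
 [ 3.000e-04 -1.000e+00  1.000e-04  6.680e-02]
 [ 0.000e+00  0.000e+00  0.000e+00  1.000e+00]]
[ 0.40366638 -0.93874007  1.19233792] [ 0.01245031 -0.12190576  0.02001403] 45.329353894560704
```

View pics/s11.png

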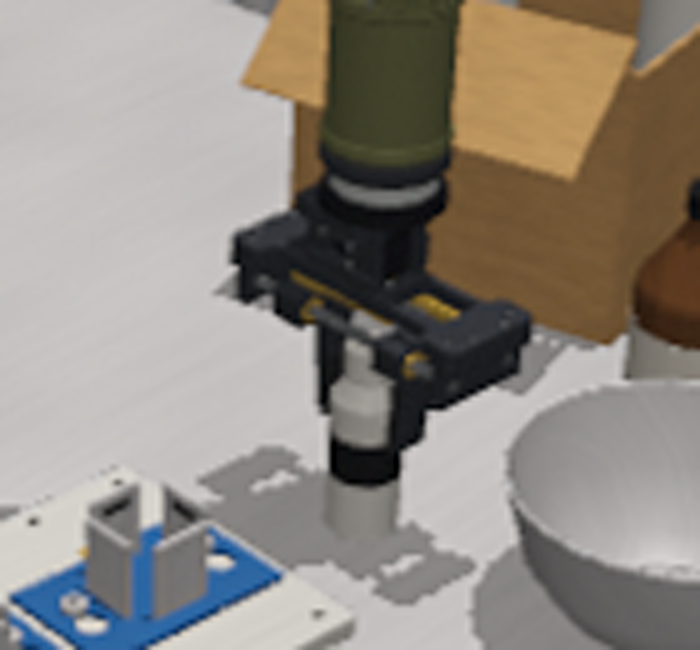

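```bash
python3 -m inch '[[0,-3,0,0,0,0],[0,-10,0,0,0,0],[0,-22,0,0,0,0],[0,-30,0,0,0,0],[0,-30,0,0,0,0],[0,-30,0,0,0,0],[0,-27,0,0,0,0],[0,-20,0,0,0,0],[0,-12,0,0,0,0],[0,-6,0,0,0,0],[0,0,0,0,0,0]]' - 25
python3 -m inch '[[3,0,-8,0,0,0],[6,0,-18,0,0,0],[9,0,-27,0,0,0],[10,0,-29,0,0,0],[10,0,-29,0,0,0],[10,0,-29,0,0,0],[10,0,-29,0,0,0],[10,0,-28,0,0,0],[8,0,-24,0,0,0],[5,0,-15,0,0,0],[3,0,-9,0,0,0],[1.7,0,-5,0,0,0]]'
python3 -m inch '[[0,0,0,0,0,0],[0,0,0,0,0,0],[0,0,0,0,0,0],[0,0,0,0,0,0]]'
python3 - <<'E'
from h import *
d=snap("wrist"); save(d,"w12.png");d=snap("scene"); save(d,"s12.png",(240,130,400,250),5); print(tool().round(4)); s=r.get_state(); print(s["contact_force"],s["moment"],s["opening"]*88)
E
```

```text
clock: 16.95
tool_pos: [0.5028, 0.3141, 0.2584]
eef_rot: [-0.706, 0.037, -0.039, 0.707]
contact_force: [0.1, 0.8, -1.9]
opening: 0.513
clock: 17.95
tool_pos: [0.5602, 0.0537, 0.2555]
eef_rot: [0.707, -0.04, 0.038, -0.706]
contact_force: [-0.3, -0.3, -2.6]
opening: 0.514
clock: 18.28
tool_pos: [0.5604, 0.0577, 0.2568]
eef_rot: [-0.706, 0.037, -0.037, 0.706]
contact_force: [-0.8, 0.2, -2.4]
opening: 0.515
[[ 9.944e-01  1.000e-04  1.060e-01  5.605e-01]
 [-1.060e-01  3.000e-04  9.944e-01  5.710e-02]
 [ 0.000e+00 -1.000e+00  3.000e-04  2.568e-01]
 [ 0.000e+00  0.000e+00  0.000e+00  1.000e+00]]
[ 0.72668354  0.28697733 -1.7867943 ] [-0.02590014 -0.04217483 -0.01543277] 45.221322707586324
```

View pics/w12.png

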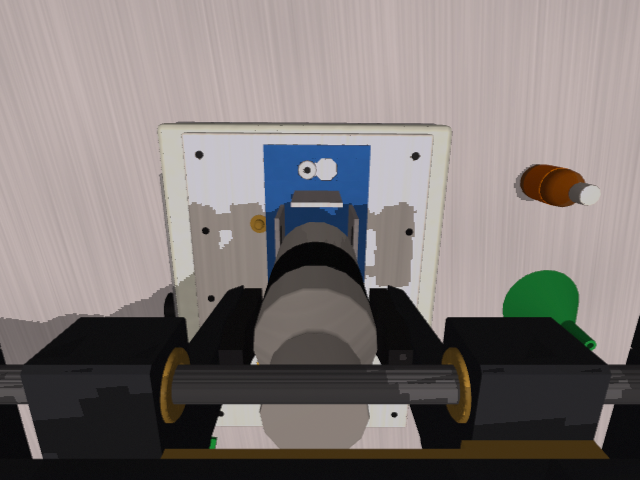

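View pics/s12.png

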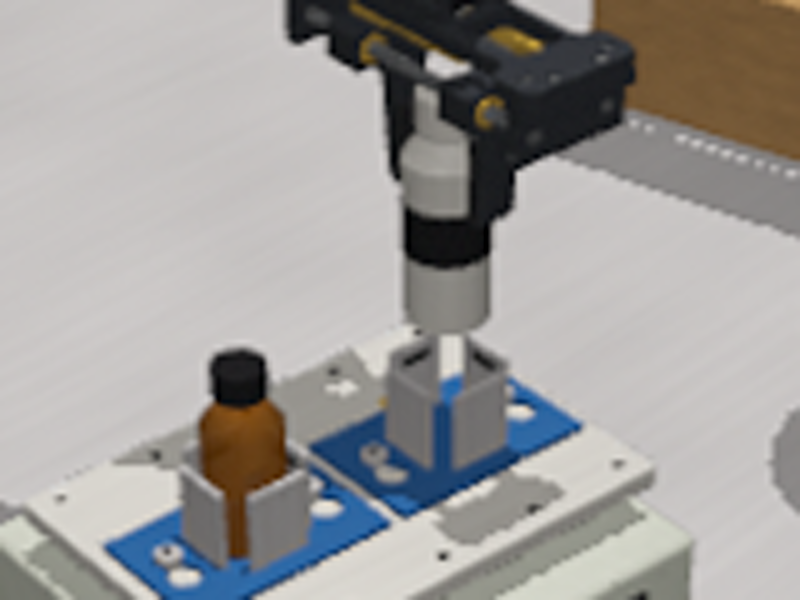

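Run:
```python
from h import *
d=load("wrist"); T=tool(); save(d,"w12b.png",(250,130,390,290),3.7)
L=lambda u,v,z:((atz(d,u,v,z)-T[:3,3])@T[:3,:3]*1000).round(2)
zb=T[2,3]-.0668
print("bottle front",L(315,222,zb),"tab outer top",L(317,192,.159),"inner",L(317,206,.159),"L/R",L(276,230,.159),L(357,230,.159))
```

```text
bottle front [-1.2  66.81 20.76] tab outer top [8.000e-02 9.780e+01 3.279e+01] inner [ 0.1 97.8 23.5] L/R [-27.38  97.79   7.07] [26.96 97.79  7.08]
```

View pics/w12b.png

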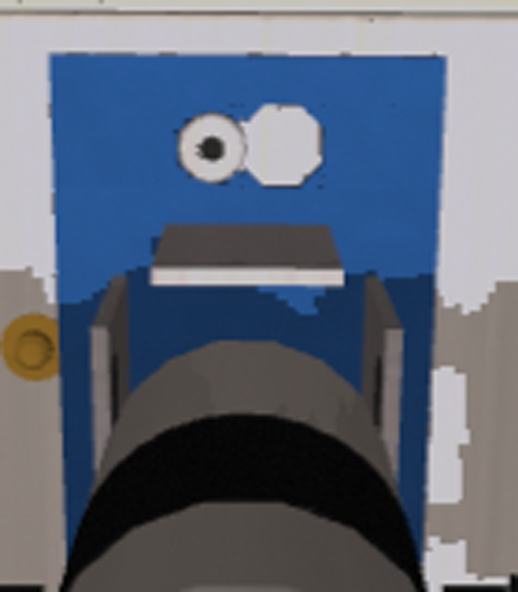

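```bash
python3 -m inch '[[0.4,4,-0.3,0,0,0],[0,6,0,0,0,0],[0,7,0,0,0,0],[0,6,0,0,0,0],[0,3,0,0,0,0],[0,0,0,0,0,0],[0,0,0,0,0,0],[0,0,0,0,0,0]]'
python3 - <<'E'
from h import *
d=snap("wrist"); save(d,"w13.png",(250,130,390,290),3.7); T=tool(); print(T.round(4)); s=r.get_state(); print(s["contact_force"])
d=snap("scene"); save(d,"s13.png",(300,160,380,230),8)
E
```

```text
clock: 19.05
tool_pos: [0.5613, 0.0557, 0.2309]
eef_rot: [-0.706, 0.038, -0.038, 0.706]
contact_force: [0.2, -0.3, -1.5]
opening: 0.513
[[ 9.942e-01  6.000e-04  1.078e-01  5.613e-01]
 [-1.078e-01  1.000e-04  9.942e-01  5.570e-02]
 [ 6.000e-04 -1.000e+00  2.000e-04  2.310e-01]
 [ 0.000e+00  0.000e+00  0.000e+00  1.000e+00]]
[-0.67282551  0.27636653 -1.9328606 ]
```

View pics/w13.png

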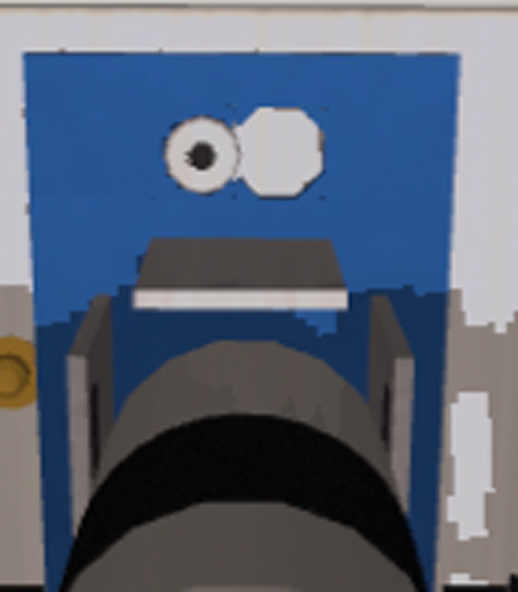

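View pics/s13.png

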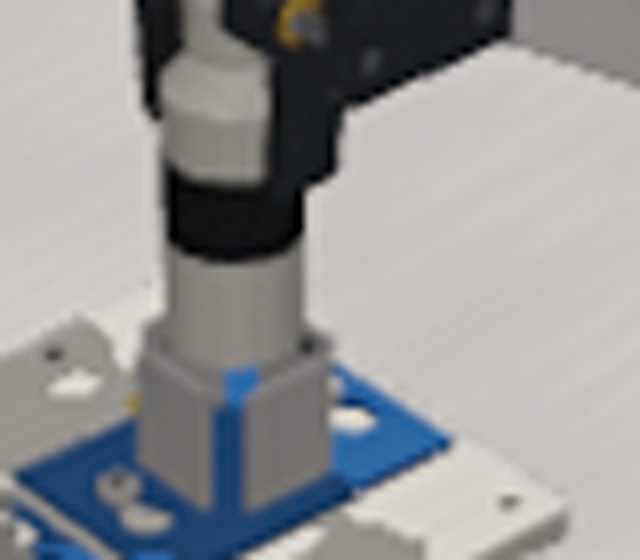

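Run:
```python
from h import *
d=load("wrist"); T=tool(); print(T[:3,3])
L=lambda x,y,z:((atz(d,250+(x+.5)/3.7-.5,130+(y+.5)/3.7-.5,z)-T[:3,3])@T[:3,:3]*1000).round(2)
zb=T[2,3]-.0668
print("bottle front",L(243,340,zb),"outer",L(240,290,.159),"inner",L(240,309,.159),"L/R",L(68,356,.159),L(413,356,.159),L(90,357,.159),L(393,357,.159))
print("bottle sides",L(78,500,zb+.04),L(410,500,zb+.04))
```

```text
[0.56131626 0.05571712 0.23103564]
bottle front [-0.87 66.8  20.53] outer [-1.35 72.04 27.38] inner [-1.35 72.04 24.27] L/R [-29.14  72.02  16.51] [26.58 72.06 16.47] [-25.59  72.02  16.34] [23.36 72.06 16.3 ]
bottle sides [-22.68  26.79   9.18] [21.2  26.82  9.15]
```

```bash
python3 -m inch '[[-0.4,1,1,0,0,0],[0,1,0,0,0,0],[0,1,0,0,0,0],[0,1,0,0,0,0],[0,1,0,0,0,0],[0,1,0,0,0,0],[0,0,0,0,0,0],[0,0,0,0,0,0]]'; python3 -m inch '[[0,1,0,0,0,0],[0,1,0,0,0,0],[0,1,0,0,0,0],[0,0,0,0,0,0]]'
```

```text
clock: 19.82
tool_pos: [0.5607, 0.0567, 0.2246]
eef_rot: [0.706, -0.038, 0.038, -0.706]
contact_force: [0.3, 0.0, -0.6]
opening: 0.515
clock: 20.15
tool_pos: [0.5606, 0.0566, 0.2215]
eef_rot: [0.706, -0.038, 0.038, -0.706]
contact_force: [-0.3, -0.6, -2.0]
opening: 0.513
```

```bash
python3 -m inch '[[0,1.5,0,0,0,0],[0,2,0,0,0,0],[0,2,0,0,0,0],[0,2,0,0,0,0],[0,1.5,0,0,0,0],[0,0,0,0,0,0]]'; python3 -m inch '[[0,2,0,0,0,0],[0,2,0,0,0,0],[0,2,0,0,0,0],[0,2,0,0,0,0],[0,2,0,0,0,0],[0,2,0,0,0,0],[0,0,0,0,0,0]]'
```

```text
clock: 20.65
tool_pos: [0.5606, 0.0566, 0.2123]
eef_rot: [0.706, -0.038, 0.038, -0.706]
contact_force: [0.2, -0.4, -1.5]
opening: 0.514
clock: 21.23
tool_pos: [0.5606, 0.0566, 0.2003]
eef_rot: [0.706, -0.038, 0.038, -0.706]
contact_force: [-0.1, 0.1, -2.1]
opening: 0.511
```

Run:
```python
from h import *
d=snap("wrist"); save(d,"w14.png",(230,130,410,300),3.5); print(tool()[:3,3]); print(r.get_state()["contact_force"],r.get_state()["moment"])
```

```text
[0.56065524 0.05663812 0.20045171]
[ 0.37385471 -0.09441588 -2.09763029] [-0.03967437 -0.04719621 -0.02420706]
```

View pics/w14.png

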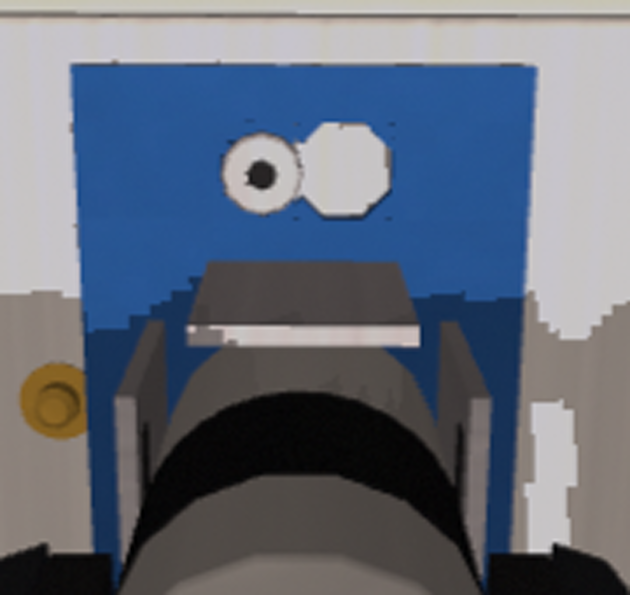

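```bash
python3 -m inch '[[0,2,0,0,0,0],[0,3,0,0,0,0],[0,3,0,0,0,0],[0,3,0,0,0,0],[0,3,0,0,0,0],[0,2,0,0,0,0],[0,1,0,0,0,0],[0,0,0,0,0,0]]'; python3 -m inch '[[0,0.7,0,0,0,0],[0,0.7,0,0,0,0],[0,0,0,0,0,0]]'
```

```text
clock: 21.95
tool_pos: [0.5606, 0.0566, 0.1834]
eef_rot: [0.706, -0.038, 0.038, -0.706]
contact_force: [-0.3, -0.4, -1.7]
opening: 0.511
clock: 22.2
tool_pos: [0.5608, 0.0567, 0.1823]
eef_rot: [0.706, -0.038, 0.038, -0.706]
contact_force: [0.6, -0.5, -1.5]
opening: 0.513
```

```bash
python3 -m inch '[[0,0.6,0,0,0,0],[0,0.5,0,0,0,0],[0,0,0,0,0,0]]'; python3 -m inch '[[0,0.4,0,0,0,0],[0,0,0,0,0,0]]'; python3 -m inch '[[0,0.3,0,0,0,0],[0,0,0,0,0,0]]'
```

```text
clock: 22.45
tool_pos: [0.5608, 0.0567, 0.1812]
eef_rot: [0.706, -0.038, 0.038, -0.706]
contact_force: [0.4, 1.1, -2.0]
opening: 0.511
clock: 22.62
tool_pos: [0.5608, 0.0567, 0.1808]
eef_rot: [0.706, -0.038, 0.038, -0.706]
contact_force: [0.0, -0.4, -2.5]
opening: 0.512
clock: 22.78
tool_pos: [0.5609, 0.0568, 0.1808]
eef_rot: [0.706, -0.038, 0.038, -0.706]
contact_force: [-1.1, -0.0, 1.1]
opening: 0.516
```

```bash
python3 -m inch '[[0,0,0,0,0,0],[0,0,0,0,0,0],[0,0,0,0,0,0],[0,0,0,0,0,0],[0,0,0,0,0,0]]' 86; python3 -m inch '[[0,-5,0,0,0,0],[0,-15,0,0,0,0],[0,-25,0,0,0,0],[0,-30,0,0,0,0],[0,-25,0,0,0,0],[0,-20,0,0,0,0],[0,-10,0,0,0,0],[0,0,-10,0,0,0],[0,0,0,0,0,0],[0,0,0,0,0,0],[0,0,0,0,0,0]]'
python3 - <<'E'
from h import *
d=snap("wrist"); save(d,"w15.png"); P=cloud(d); print(tool()[:3,3])
k=(P[...,2]>.235)&(P[...,2]<.25)&(np.hypot(P[...,0]-.56,P[...,1]-.056)<.04); vu=np.argwhere(k); print("cap z",np.median(P[k][:,2]),vu.min(0),vu.max(0))
d=snap("scene"); save(d,"s15.png"); save(d,"s15b.png",(240,140,400,260),5); d=snap("top"); save(d,"t15.png")
E
```

```text
clock: 23.2
tool_pos: [0.5609, 0.0567, 0.1806]
eef_rot: [0.706, -0.038, 0.038, -0.706]
contact_force: [-0.4, 0.2, -0.0]
opening: 0.866
clock: 24.12
tool_pos: [0.5589, 0.0461, 0.309]
eef_rot: [0.706, -0.039, 0.037, -0.706]
contact_force: [0.3, -0.0, -0.3]
opening: 0.976
[0.5590085  0.04649764 0.30916929]
cap z 0.24106315921406135 [213 292] [263 343]
```

View pics/w15.png

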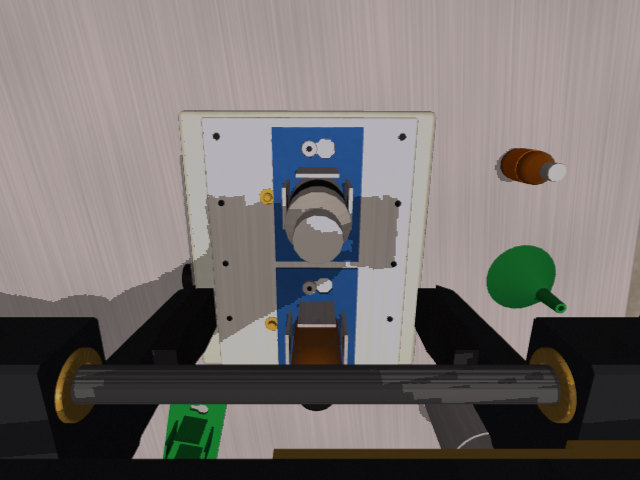

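View pics/s15b.png

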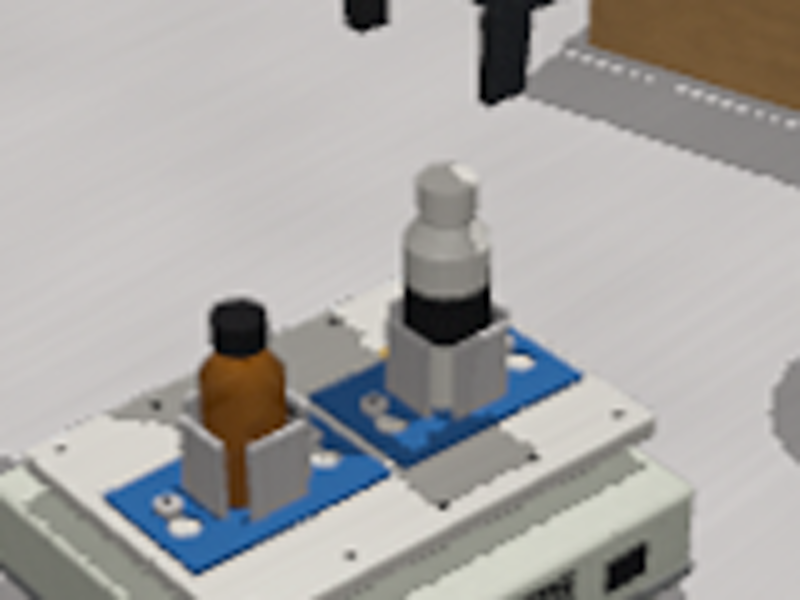

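View pics/s15.png

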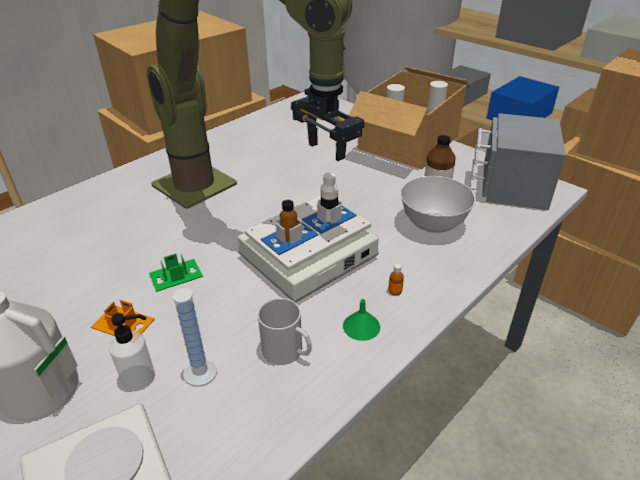

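The bottle stands upright in the holder, with its cap at (318,235) in the wrist view. Its cap top measures 0.241 m, which matches 0.114 + 0.127. The pin shows behind the plate at (266,197), and everything else is where it was.

Run:
```python
from h import *
print(r.get_state()["clock"]); print(r.finish_job())
```

```text
24.2667
the job is handed in; nothing more can be done
None
```

The blue holder is fitted and locked on the shaker, and the silver sample bottle is standing in it. I handed the job in at 24.3 s with the gripper clear of everything.

- **Holder:** I lowered it over both screw heads until the plate was flat, with no sideways catch on the screws. I then slid it about 15 mm away from the panel to the stop. The largest forces I read were about 12 N along the slide and 16 N vertically.
- **Lock:** The brass pin's top read 6 to 7 mm above the platform behind the plate, so it is up. The left screw sits at its slot's end, as on the neighbouring holder; the right screw is hidden by a tab.
- **Bottle:** It went between the tabs without touching, landed at about 1 N and was released upright. Its cap top measured 241 mm, where 241 mm is expected for a bottle standing on the plate.
- **Other objects:** In the last scene picture nothing else on the bench looks moved; I judged this by eye and did not measure it.

My checks disagreed in one place. Sideways, along the shaker's y, the camera and the arm's own position differed by 1 to 2 mm on where to centre the bottle. I went between them and felt the way down.

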